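# Put the parts cups away nested in the cabinet drawer

## Robot

A 7-joint arm with a two-finger parallel gripper is mounted at the origin on the work surface. World frame = base frame: x ahead of the robot, y to its left, z up, the work surface at z = 0. Lengths are in m, angles in rad, forces in N, time in s.
With the tool pointing down it reaches from about 0.4 to 0.925 m from the base axis. Payload 4.1 kg.
Tool frame: the origin (TCP) lies at the centre of the arm's flange, where the gripper is bolted on; the fingertips stand 173 mm ahead of it and the grasp point (between the pads) lies 155 mm ahead of it; z points along the fingers, y is the line along which they close (so a half turn about z gives the same grasp; the last joint's range is limited). The gripper opens to 85 mm and grips with 20 to 120 N. Pads are 22 mm wide; open, the fingers measure 114 mm over their backs; the gripper's body (76 mm by 85 mm) begins 54 mm behind the grasp point. The pads swing forward as they close: fully open they stand 13 mm farther back than shut.
Start: joints at [-1.346, 0.398, 0.045, 1.537, -0.019, 1.207, -0.051], TCP at [0.207, 0.616, 0.405] pointing down, gripper open.
Joint ranges: [-2.82, 2.82], [-0.49, 2.23], [-1.37, 1.46], [0, 2.46], [-1.36, 4.5], [0.23, 2], [-2.94, 2.94]. Speed limits (rad/s): [2.57, 2.57, 3.14, 3.14, 3.14, 3.14, 3.14].

## Interface

Orientations are given as a rotation vector (axis times angle).
In Python, from workcell import env gives the robot as it stands.
- The arm moves only by the tool move_arm, never from a script. Its arguments are lists of equal length, an entry for each row: "travel": the shift along the world's x, y, z in cm, a list of three; "rot": the turn, a rotation vector about the world's x, y, z in degrees, a list of three. In form: {"travel": [[dx, dy, dz], ...], "rot": [[ax, ay, az], ...]}. A call has 1 to 12 rows; each row shifts and turns the commanded pose from where the row before left it; what a row does not reach is not made up. A row lasts 1/8 s, in which the tool goes at most 62.5 mm and 10.7 degrees, less where a joint would pass 70% of its speed; a pose out of reach is approached as far as the arm can. A call is refused whole if a number of a shift passes 6.25 or a number of a turn 10.7, either way. A call with a gripper value outside its range is refused whole. "jaw" is the opening, from -1 (shut) to 1 (fully open), set as the call begins (left out, the last holds). The fingers move at their own pace and stop on an object; the grip force is fixed at half the most. Time passes only in rows, so rows that do not move let the fingers close. It gives the time, the measured TCP pose, the force, the opening and the grip force at its end, in the units of the state.
- env.get_state(): the state, without advancing time (a new reading comes with each control period).
- env.capture(name): name is "scene" or "top" or "wrist"; returns a dict with "image" (480x640x3 uint8, red, green, blue), "fx", "fy", "cx", "cy" (pixels), "world_to_cam" (4x4, takes a point from world to camera coordinates). Camera axes: x right, y down, z forward; pixel columns grow to the right and rows downward; lengths in m; the calibration is good to about 2 mm. The wrist camera is an equidistant fisheye: a pixel r from the principal point sees the ray r / f radians off the axis. A picture is of the moment at which its call begins. There is no depth.
- env.hand_in(): hands the job in; it is judged then, once.
The state is a dict: "time": time; "joint_pos": joint angles; "dq": joint speeds; "effort": joint torques, N m; "ee_pos": TCP position; "tool_rot": TCP orientation; "contact_force": force on the tool from outside, world axes, zero at the start; "torque": the same for the moment, N m; "opening": finger opening in m; "grasp_force": force on a finger pad.
Only numpy, scipy, OpenCV 4.12 (cv2) and the standard library are available. Lean on these libraries where they do the work, as an engineer would, in place of code of your own. Each camera call takes 0.05 s, during which the arm holds its last target. There are 200 camera calls.

## Task

Put the parts cups away: pull the cabinet's drawer right out to its stop, move the power adapter that was left in it to lie flat in the yellow tray, and nest all the cups there are in the drawer, standing upright in size order, each smaller one inside the next larger, resting right down in it. Then push the drawer fully shut without slamming it, and do not disturb the screwdriver, the dish or the red can.

Things in the scene. Friction and masses are not known exactly. Their poses are not given: they have to be found in the camera images.
- cabinet_front (a point): Low grey steel cabinet, 200 mm deep (x), 250 mm wide (y), 134 mm high, fixed on the table. This point: middle of its upper front edge, 134 mm above the table; its x points into the cabinet (away from the robot), z up, so the drawer front faces its -x. Its place and yaw vary.
- drawer (a joint): Drawer slide: 0 shut, 0.18 m at the stop; it slides along the cabinet's own -x, with about 1.5 N of friction plus 8 N per m/s, and stays where it is left. It may start up to 20 mm open.
- drawer_floor (a point): Centre of the drawer's inner floor (upper face), 16 mm above the table; moves with the drawer, axes as the cabinet's. Inside 170 mm (x) by 210 mm (y); side and rear walls rise 50 mm over the floor, the white front panel's top is 106 mm above the table. At the stop the whole inside is clear of the cabinet; room above the floor in the cabinet: 110 mm.
- drawer_handle (a point): Middle of the drawer's dark bar handle, 92 mm above the table, 42 mm below the cabinet's top. The bar runs along the cabinet's y, 110 mm long, about 10 mm thick, with its axis 35 mm in front of the white front panel; it can be pinched from above, one finger behind the bar.
- cup_a: Largest round plastic parts cup, black: rim 128 mm outside diameter, 52 mm high, about 220 g. Upper 18 mm: upright collar 7 mm thick, outer radius 64 mm, good to pinch across the wall; below, tapers to a foot of radius 52 mm. Floor 12 mm thick. Origin: centre of underside, z up. May be absent. Nests in any larger cup with 3 mm or more of play, its foot on that cup's floor.
- cup_b: Second round plastic parts cup, grey: rim 108 mm outside diameter, 52 mm high, about 170 g. Upper 18 mm: upright collar 7 mm thick, outer radius 54 mm, good to pinch across the wall; below, tapers to a foot of radius 42 mm. Floor 12 mm thick. Origin: centre of underside, z up. May be absent. Nests in any larger cup with 3 mm or more of play, its foot on that cup's floor.
- cup_c: Third round plastic parts cup, green: rim 88 mm outside diameter, 52 mm high, about 130 g. Upper 18 mm: upright collar 7 mm thick, outer radius 44 mm, good to pinch across the wall; below, tapers to a foot of radius 32 mm. Floor 12 mm thick. Origin: centre of underside, z up. May be absent. Nests in any larger cup with 3 mm or more of play, its foot on that cup's floor.
- cup_d: Smallest round plastic parts cup, red: rim 68 mm outside diameter, 52 mm high, about 90 g. Upper 18 mm: upright collar 7 mm thick, outer radius 34 mm, good to pinch across the wall; below, tapers to a foot of radius 22 mm. Floor 12 mm thick. Origin: centre of underside, z up. May be absent. Nests in any larger cup with 3 mm or more of play, its foot on that cup's floor.
- adapter: Black power adapter with a pale label on top, 110 (x) by 46 (y) by 34 mm (z), 0.3 kg, lying flat on the drawer's floor at the start, at any yaw. Origin: centre of its underside.
- yellow_tray: Open yellow tray fixed on the table, 170 (x) by 130 (y) by 25 mm high, walls and floor 5 mm thick. Origin: centre of its underside.
- screwdriver: Bystander: red-handled screwdriver, 200 mm long, lying on the table. To be left alone.
- dish: Bystander: white ceramic dish, 110 mm across, 30 mm high. To be left alone.
- spray_can: Bystander: red can, 60 mm diameter, 150 mm high, standing. To be left alone.
Things that resemble listed ones, but are neither listed nor needed, are in the scene too. Of the things shaped like the cup_c, the green one is meant. Several things have the shape of the cup_a; the one meant has the colours described above.

How it is judged:
By the outcome, as a careful person would: the job done as asked, in the order asked, and still so for the second after the job is handed in, with the robot touching nothing.
Of cup_a, cup_b, cup_c, cup_d only 3 to 4 are there at a start; the rules pass over those that are not, and their reading is None.
At some moment in a run one of cup_a, cup_b, cup_c, cup_d may be knocked a few centimetres aside while the robot is not near it.
It also fails if it takes over 208 s, if anything falls off the work surface, if the arm or the gripper's body presses on something with over 40 N, if the wrist force passes 120 N, or if a joint passes its speed limit or range.

## Working session

There is one attempt and no reset: what is moved stays moved. The work goes in short steps, Python scripts to look and compute and a tool call to move; the robot and the scene stay as the last step left them, time stands still between calls to the robot, and variables do not carry over. Pictures are saved under pics/ and viewed, at most 14 in all, crops included, and the job is handed in when it is done.

Besides the shell and the picture viewer there is one more tool, called by a JSON object that holds its "name" and its "arguments", one argument or row to a line. move_arm: Moves the arm, as the interface text tells. Its arguments: {"type":"object","properties":{"travel":{"type":"array","items":{"type":"array","items":{"type":"number"}}},"rot":{"type":"array","items":{"type":"array","items":{"type":"number"}}},"jaw":{"type":"number"}},"required":["travel","rot"]}

```bash
mkdir -p pics; ls; python3 - <<'E'
from workcell import env
import cv2,numpy as np,json
s=env.get_state();print(s)
for n in("scene","top"):
    c=env.capture(n);cv2.imwrite(f"pics/{n}0.png",c["image"][:,:,::-1])
    print(n,c["fx"],c["fy"],c["cx"],c["cy"],np.round(c["world_to_cam"],4).tolist())
E
```

```text
pics
{'time': 0.0, 'joint_pos': array([-1.3460542 ,  0.39917632,  0.04498472,  1.5378739 , -0.01872475,
        1.20687893, -0.05069776]), 'dq': array([ 0.00031694,  0.00181734, -0.00028646,  0.00062268, -0.0001432 ,
        0.00046446,  0.00055388]), 'effort': array([ 4.40454687e-04, -4.75123322e+01,  1.36513822e+00, -2.54216123e+01,
        1.17018807e-02,  9.65446903e-03, -9.22722847e-06]), 'ee_pos': array([0.20661077, 0.61597908, 0.40367498]), 'tool_rot': array([-5.06045605e-01, -3.10034457e+00,  2.98914192e-03]), 'contact_force': array([-0.4024219 , -0.18395902, -0.42120091]), 'torque': array([ 0.01498535, -0.00452091,  0.03687888]), 'grasp_force': 0.0, 'opening': 0.08531966475460291}
scene 437.5290417025612 437.5290417025612 313.0911596981837 233.14305789738953 [[0.6408, 0.7677, -0.0082, -0.2806], [0.4781, -0.4074, -0.7781, -0.1813], [-0.6006, 0.4947, -0.6281, 1.6071], [0.0, 0.0, 0.0, 1.0]]
top 519.7805805031163 519.7805805031163 314.35446486619054 239.429860177386 [[-0.0102, -0.9999, -0.006, -0.0316], [-0.9886, 0.011, -0.1498, 0.5437], [0.1499, 0.0044, -0.9887, 1.6124], [0.0, 0.0, 0.0, 1.0]]
```

View pics/scene0.png

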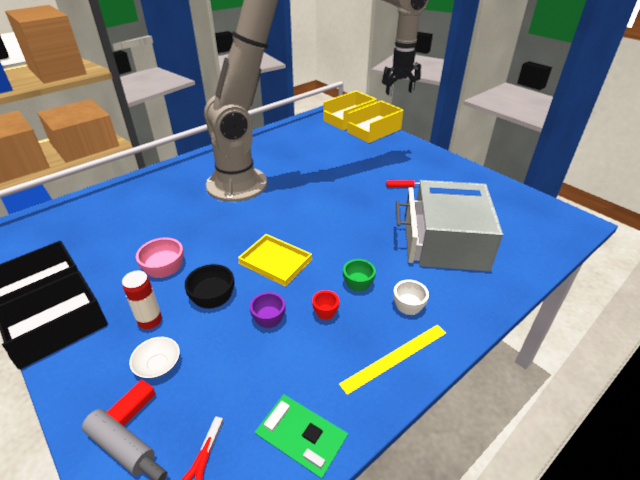

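View pics/top0.png

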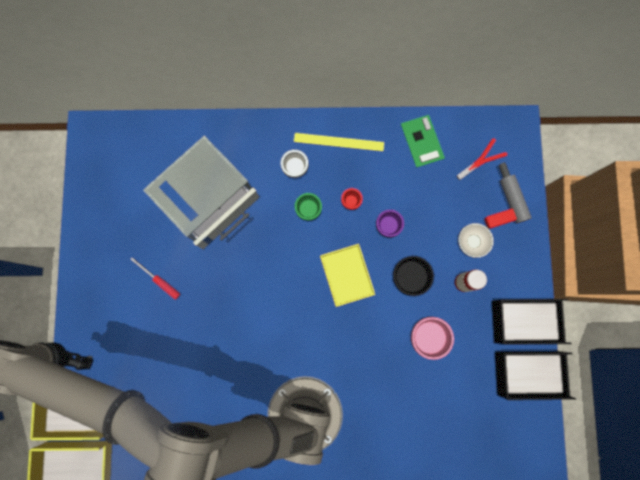

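The scene shows the cabinet (top px ~200,190), handle to its lower right, and the tray at (347,275). Candidates:
- **cup_a shape:** black (413,276), pink (432,338). Black is meant.
- **cup_c shape:** green (308,207), white (294,163), purple (389,224). Green is meant.
- **cup_d:** red (351,199).
- **Others:** the dish is white (475,240) and the can is at (472,280).
- **cup_b (grey):** appears absent. I'll check the diameters and a close crop.

```bash
cat > h.py <<'E'
import numpy as np,cv2
from workcell import env
from scipy.spatial.transform import Rotation as R
def cap(n,save=None):
    c=env.capture(n); c["n"]=n
    if save: cv2.imwrite(f"pics/{save}.png",c["image"][:,:,::-1])
    return c
def pt(c,u,v,z):
    d=np.array([(u-c["cx"])/c["fx"],(v-c["cy"])/c["fy"],1.])
    if c["n"]=="wrist":
        r=np.hypot(d[0],d[1]); d=np.array([d[0]/r*np.sin(r),d[1]/r*np.sin(r),np.cos(r)]) if r>1e-9 else d
    T=np.linalg.inv(c["world_to_cam"]); d=T[:3,:3]@d; o=T[:3,3]
    return o+d*(z-o[2])/d[2]
def px(c,p):
    q=c["world_to_cam"]@np.append(p,1)
    if c["n"]=="wrist":
        r=np.hypot(q[0],q[1]); t=np.arctan2(r,q[2]); return np.array([c["cx"]+c["fx"]*t*q[0]/r,c["cy"]+c["fy"]*t*q[1]/r])
    return np.array([c["cx"]+c["fx"]*q[0]/q[2],c["cy"]+c["fy"]*q[1]/q[2]])
def crop(c,x0,x1,y0,y1,k,name):
    im=c["image"][y0:y1,x0:x1,::-1]
    cv2.imwrite(f"pics/{name}.png",cv2.resize(im,None,fx=k,fy=k,interpolation=cv2.INTER_CUBIC))
def blobs(c,rects,z):
    # non-blue blob near pixel -> min enclosing ellipse
    hsv=cv2.cvtColor(c["image"],cv2.COLOR_RGB2HSV)
    h,s,v=cv2.split(hsv); tab=((h>100)&(h<125)&(s>180))
    m=(~tab).astype(np.uint8)
    for n,(u,w) in rects.items():
        k,l,st,ce=cv2.connectedComponentsWithStats(m)
        i=l[w,u]
        if i==0: print(n,"bg");continue
        cn=max(cv2.findContours((l==i).astype(np.uint8),0,cv2.CHAIN_APPROX_NONE)[0],key=len)
        e=cv2.fitEllipse(cv2.convexHull(cn)); p=pt(c,*e[0],z); 
        q=pt(c,e[0][0]+e[1][0]/2,e[0][1],z);q2=pt(c,e[0][0]+e[1][1]/2,e[0][1],z)
        print(n,np.round(e[0],1),"pos",np.round(p,4),"r",np.round([np.linalg.norm(q-p),np.linalg.norm(q2-p)],4),"rgb",c["image"][w,u])
E
python3 - <<'E'
from h import *
c=cap("top")
blobs(c,dict(black=(413,276),pink=(432,338),green=(308,207),white=(294,163),purple=(389,224),red=(351,199),dish=(475,240)),.052)
crop(c,120,330,120,260,3.5,"crop1")
crop(c,275,505,130,360,2.6,"crop2")
E
```

```text
Traceback (most recent call last):
  File "h.py", line 32, in blobs
    e=cv2.fitEllipse(cv2.convexHull(cn)); p=pt(c,*e[0],z);
cv2.error: OpenCV(4.12.0) /io/opencv/modules/imgproc/src/shapedescr.cpp:361: error: (-201:Incorrect size of input array) There should be at least 5 points to fit the ellipse in function 'fitEllipseNoDirect'
```

```bash
sed -i 's/(s>180))/(s>150)\&(v>70))/; s/i=l\[w,u\]/i=np.bincount(l[w-6:w+7,u-6:u+7].ravel(),minlength=2)[1:].argmax()+1/' h.py
python3 - <<'E'
from h import *
c=cap("top")
crop(c,120,330,120,260,3.5,"crop1")
crop(c,275,505,130,360,2.6,"crop2")
blobs(c,dict(black=(413,276),pink=(432,338),green=(308,207),white=(294,163),purple=(389,224),red=(351,199),dish=(475,240)),.052)
E
```

```text
black [413.1 275.5] pos [ 0.4242 -0.3446  0.052 ] r [0.0633 0.0652] rgb [50 49 48]
pink [432.3 337.8] pos [ 0.2325 -0.396   0.052 ] r [0.0686 0.0715] rgb [224 159 183]
green [307.8 206.1] pos [ 0.6495 -0.0177  0.052 ] r [0.0453 0.0459] rgb [ 77 171  95]
white [294.  162.9] pos [0.7924 0.0259 0.052 ] r [0.0492 0.05  ] rgb [229 232 233]
purple [389.7 223. ] pos [ 0.5919 -0.2771  0.052 ] r [0.0474 0.0477] rgb [140  79 169]
red [351.3 198.2] pos [ 0.6735 -0.1568  0.052 ] r [0.0393 0.0395] rgb [225  70  63]
dish [490.4 211. ] pos [ 0.6268 -0.5978  0.052 ] r [0.1266 0.158 ] rgb [230 232 221]
```

View pics/crop1.png

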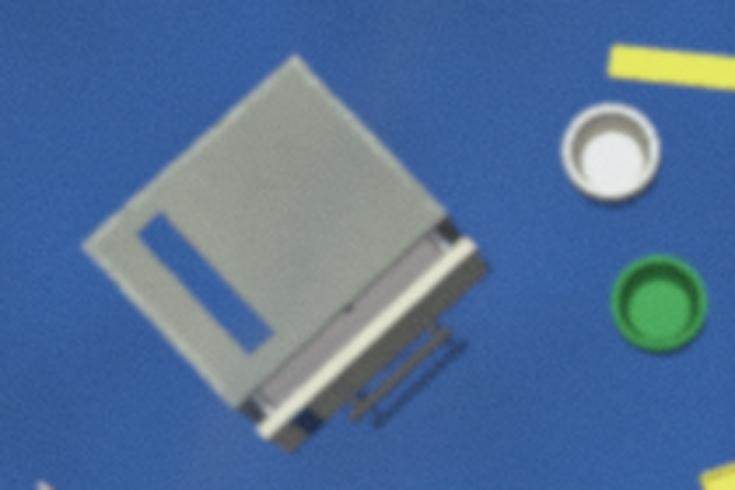

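View pics/crop2.png

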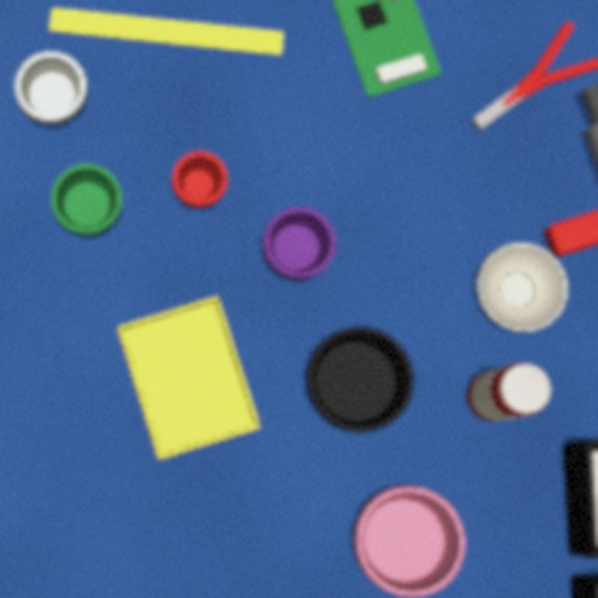

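```bash
python3 - <<'E'
from h import *
c=cap("top"); s=cap("scene")
f=lambda a,b:(120+a/3.5,120+b/3.5)
g=lambda a,b:(275+a/2.6,130+b/2.6)
C=[pt(c,*f(*p),.134) for p in[(447,212),(235,408),(83,245),(295,55)]]
print("cab",np.round(C,4).tolist()); 
mid=(C[0]+C[1])/2; ctr=sum(C)/4; y1=C[1]-C[0]; print("w",np.linalg.norm(y1),"d",np.linalg.norm(C[2]-C[1]))
x1=(C[2]+C[3]-C[0]-C[1]);print("front",mid,"yaw",np.degrees(np.arctan2(x1[1],x1[0])),np.degrees(np.arctan2(y1[1],y1[0]))-90,"ctr",ctr)
H=[pt(c,*f(*p),.097) for p in[(447,330),(353,413)]];print("handle",np.round(H,4),(H[0]+H[1])/2,np.linalg.norm(H[0]-H[1]))
P=[pt(c,*f(*p),.106) for p in[(475,238),(262,436)]];print("panel",np.round(P,4))
T=[pt(c,*g(*p),.025) for p in[(120,326),(219,297),(260,428),(159,459)]];print("tray",np.round(T,4).tolist(),sum(T)/4)
d=T[0]-T[3]+T[1]-T[2];print("trayyaw",np.degrees(np.arctan2(d[1],d[0])))
for n,p in dict(a=(.4242,-.3446,.052),c=(.6495,-.0177,.052),d=(.6735,-.1568,.052)).items(): print(n,px(s,p))
blobs(s,dict(black=(210,285),green=(359,274),red=(325,304)),.052)
E
```

```text
cab [[0.7133, 0.1639, 0.134], [0.5422, 0.3445, 0.134], [0.6875, 0.481, 0.134], [0.8579, 0.2998, 0.134]]
w 0.24885425755837287 d 0.19930919850808274
front [0.62774578 0.25420765 0.134     ] yaw 43.21399440272687 43.44734449090794 ctr [0.70021208 0.32229135 0.134     ]
handle [[0.6159 0.1679 0.097 ]
 [0.5425 0.2499 0.097 ]] [0.57919123 0.20890862 0.097     ] 0.11005155062549082
panel [[0.6969 0.1426 0.106 ]
 [0.5217 0.3274 0.106 ]]
tray [[0.494, -0.0585, 0.025], [0.5286, -0.181, 0.025], [0.3674, -0.2271, 0.025], [0.3313, -0.1038, 0.025]] [ 0.43030139 -0.14258923  0.025     ]
trayyaw 15.744841519127032
a [208.87151846 279.39081415]
c [358.33694711 268.87827872]
d [325.17481284 298.89525652]
black [209.7 285.3] pos [ 0.4448 -0.3538  0.052 ] r [0.056  0.0642] rgb [34 33 34]
green [358.5 273.8] pos [ 0.6632 -0.0307  0.052 ] r [0.0438 0.045 ] rgb [ 50 217  89]
red [325.2 303.8] pos [ 0.6859 -0.1674  0.052 ] r [0.0355 0.0389] rgb [246  33  26]
```

{"name": "move_arm", "arguments": {
  "travel": [
    [3.7,-4.1,-0.5],
    [3.7,-4.1,-0.5],
    [3.7,-4.1,-0.5],
    [3.7,-4.1,-0.5],
    [3.7,-4.1,-0.5],
    [3.7,-4.1,-0.5],
    [3.7,-4.1,-0.5],
    [3.7,-4.1,-0.5],
    [3.7,-4.1,-0.5],
    [3.8,-3.9,-0.5],
    [0,0,0],
    [0,0,0]
  ],
  "rot": [
    [0,0,-2.8],
    [0,0,-2.8],
    [0,0,-2.8],
    [0,0,-2.8],
    [0,0,-2.8],
    [0,0,-2.8],
    [0,0,-2.8],
    [0,0,-2.8],
    [0,0,-2.8],
    [0,0,-2.8],
    [0,0,0],
    [0,0,0]
  ],
  "jaw": -0.34
}}

```text
time: 1.8
ee_pos: [0.5776, 0.2086, 0.3545]
tool_rot: [-1.241, -2.885, -0.0]
contact_force: [-1.0, 0.5, 0.1]
opening: 0.0282
grasp_force: 0.0
```

```bash
cat >> h.py <<'E'
def st():
    s=env.get_state();M=R.from_rotvec(s["tool_rot"]).as_matrix()
    print("t",round(s["time"],2),"pos",np.round(s["ee_pos"],4),"yhead",round(np.degrees(np.arctan2(M[1,1],M[0,1])),2),"zax",np.round(M[:,2],3),"open",round(s["opening"],4),"gf",round(s["grasp_force"],1),"F",np.round(s["contact_force"],1),"j",np.round(s["joint_pos"],2))
    return s
E
python3 - <<'E'
from h import *
st();w=cap("wrist","w1");print(w["fx"],w["cx"],w["cy"],w["world_to_cam"].round(3).tolist())
for z,p in((.097,(.6159,.1679)),(.097,(.5425,.2499))): print(px(w,(*p,z)))
E
```

```text
t 1.8 pos [0.5776 0.2086 0.3545] yhead 43.46 zax [-0.001  0.001 -1.   ] open 0.0282 gf 0.0 F [-1.   0.5  0.1] j [-0.68  0.39  0.35  1.69 -0.15  1.08  0.47]
371.64829954431775 313.34724502034095 239.83689468611132 [[0.726, 0.688, 0.0, -0.563], [0.653, -0.689, 0.314, -0.258], [0.216, -0.228, -0.949, 0.256], [0.0, 0.0, 0.0, 1.0]]
[312.6845625  324.00826229]
[317.77279895 166.35704535]
```

View pics/w1.png

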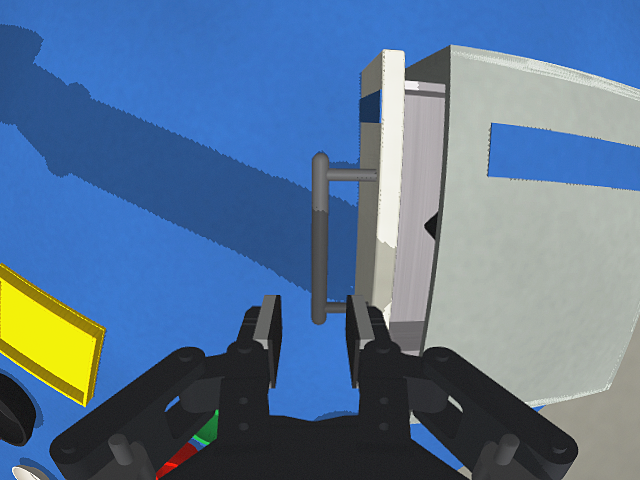

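The wrist view shows the bar handle from (320,155) to (318,322), with a finger-wide gap to the white panel. The centre line is at u≈319.5, so I shift the tool about 4 mm toward the cabinet and go down.

{"name": "move_arm", "arguments": {
  "travel": [
    [0.2,0.4,-2],
    [0,0,-2.5],
    [0,0,-2.5],
    [0,0,-2],
    [0,0,-1],
    [0,0,-0.8],
    [0,0,0]
  ],
  "rot": [
    [0,0,0],
    [0,0,0],
    [0,0,0],
    [0,0,0],
    [0,0,0],
    [0,0,0],
    [0,0,0]
  ]
}}

```text
time: 2.72
ee_pos: [0.5798, 0.2123, 0.2466]
tool_rot: [-1.241, -2.886, 0.0]
contact_force: [-0.2, 1.4, 0.1]
opening: 0.0282
grasp_force: 0.0
```

{"name": "move_arm", "arguments": {
  "travel": [
    [0,0,0],
    [0,0,0],
    [0,0,0],
    [0,0,0],
    [0,0,0]
  ],
  "rot": [
    [0,0,0],
    [0,0,0],
    [0,0,0],
    [0,0,0],
    [0,0,0]
  ],
  "jaw": -1
}}

```text
time: 3.35
ee_pos: [0.5801, 0.2122, 0.2476]
tool_rot: [1.241, 2.885, 0.002]
contact_force: [-0.8, -0.4, 5.6]
opening: 0.0088
grasp_force: 58.9
```

{"name": "move_arm", "arguments": {
  "travel": [
    [-0.73,-0.69,0],
    [-1.09,-1.03,0],
    [-1.09,-1.03,0],
    [-1.09,-1.03,0],
    [-1.09,-1.03,0],
    [-1.09,-1.03,0],
    [-1.09,-1.03,0],
    [-1.09,-1.03,0],
    [-1.09,-1.03,0],
    [-1.09,-1.03,0],
    [-0.73,-0.69,0],
    [0,0,0]
  ],
  "rot": [
    [0,0,0],
    [0,0,0],
    [0,0,0],
    [0,0,0],
    [0,0,0],
    [0,0,0],
    [0,0,0],
    [0,0,0],
    [0,0,0],
    [0,0,0],
    [0,0,0],
    [0,0,0]
  ]
}}

```text
time: 4.85
ee_pos: [0.4656, 0.1045, 0.2475]
tool_rot: [-1.242, -2.883, 0.001]
contact_force: [-2.2, -0.2, 11.7]
opening: 0.0086
grasp_force: 60.4
```

{"name": "move_arm", "arguments": {
  "travel": [
    [-0.3,-0.28,0],
    [0,0,0],
    [-0.3,-0.28,0],
    [0,0,0]
  ],
  "rot": [
    [0,0,0],
    [0,0,0],
    [0,0,0],
    [0,0,0]
  ]
}}

```text
time: 5.35
ee_pos: [0.461, 0.1005, 0.2475]
tool_rot: [1.241, 2.885, 0.005]
contact_force: [0.8, 3.3, 6.7]
opening: 0.0088
grasp_force: 60.0
```

{"name": "move_arm", "arguments": {
  "travel": [
    [-0.3,-0.28,0],
    [0,0,0],
    [-0.3,-0.28,0],
    [0,0,0]
  ],
  "rot": [
    [0,0,0],
    [0,0,0],
    [0,0,0],
    [0,0,0]
  ]
}}

```text
time: 5.85
ee_pos: [0.4587, 0.0994, 0.2477]
tool_rot: [1.233, 2.877, 0.022]
contact_force: [16.1, 15.5, -15.4]
opening: 0.0088
grasp_force: 58.6
```

Stop reached: force rose to 22 N after 166 mm of travel. I relax, release, and rise.

{"name": "move_arm", "arguments": {
  "travel": [
    [0.25,0.24,0],
    [0,0,0]
  ],
  "rot": [
    [0,0,0],
    [0,0,0]
  ]
}}

```text
time: 6.1
ee_pos: [0.4598, 0.0999, 0.2476]
tool_rot: [1.236, 2.881, 0.014]
contact_force: [9.1, 9.4, -5.5]
opening: 0.0091
grasp_force: 59.7
```

{"name": "move_arm", "arguments": {
  "travel": [
    [0,0,0],
    [0,0,0],
    [0,0,0],
    [0,0,0],
    [0,0,2],
    [0,0,3],
    [0,0,4],
    [1,1,4],
    [2,2,2],
    [2,2,0],
    [1,1,0],
    [0,0,0]
  ],
  "rot": [
    [0,0,0],
    [0,0,0],
    [0,0,0],
    [0,0,0],
    [0,0,0],
    [0,0,0],
    [0,0,0],
    [0,0,0],
    [0,0,0],
    [0,0,0],
    [0,0,0],
    [0,0,0]
  ],
  "jaw": -0.34
}}

```text
time: 7.6
ee_pos: [0.5175, 0.1572, 0.3959]
tool_rot: [-1.24, -2.885, 0.003]
contact_force: [-0.6, 0.3, 0.2]
opening: 0.0278
grasp_force: 0.0
```

```bash
python3 - <<'E'
from h import *
st();w=cap("wrist","w2");t=cap("top","t2")
print(w["world_to_cam"].round(4).tolist())
crop(t,180,380,150,300,3,"crop3")
E
```

```text
t 7.6 pos [0.5175 0.1572 0.3959] yhead 43.49 zax [-0.002 -0.001 -1.   ] open 0.0278 gf 0.0 F [-0.6  0.3  0.2] j [-0.69  0.22  0.37  1.82 -0.09  1.12  0.47]
[[0.7253, 0.6885, -0.0016, -0.4831], [0.6538, -0.688, 0.3148, -0.2675], [0.2156, -0.2294, -0.9492, 0.2967], [0.0, 0.0, 0.0, 1.0]]
```

View pics/w2.png

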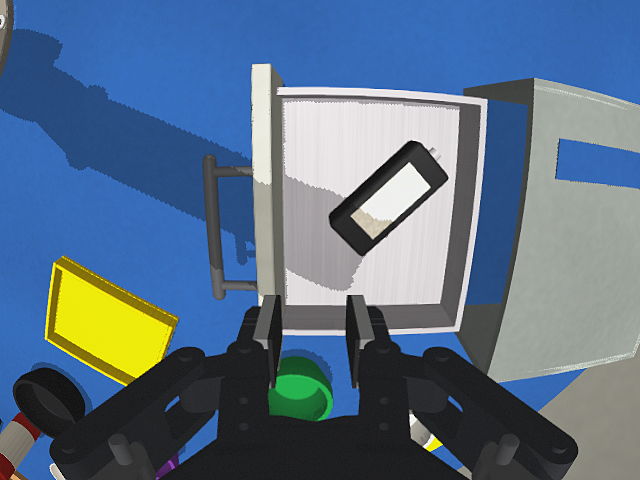

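The drawer is fully out. The adapter lies in it with its label centre near (391,201). Next I compute its pose and the drawer's.

```bash
python3 - <<'E'
from h import *
import types
W=np.array([[0.7253,0.6885,-0.0016,-0.4831],[0.6538,-0.688,0.3148,-0.2675],[0.2156,-0.2294,-0.9492,0.2967],[0,0,0,1.]])
w=cap("wrist"); 
L=[pt(w,*p,.050) for p in[(410,161),(432,189),(373,240),(350,212)]]
print("label ctr",sum(L)/4,np.linalg.norm(L[0]-L[1]),np.linalg.norm(L[1]-L[2]))
O=[pt(w,*p,.050) for p in[(411,142),(447,176),(366,255),(330,215)]]
d=L[0]+L[1]-L[2]-L[3];print("head",np.degrees(np.arctan2(d[1],d[0])))
print("outline",sum(O)/4,np.linalg.norm(O[0]-O[1]),np.linalg.norm(O[1]-O[2]))
a=np.radians(43.46);B=np.array([[np.cos(a),np.sin(a)],[-np.sin(a),np.cos(a)]])
uv=lambda p:np.round(B@p[:2],4)
print("handle",uv(np.array([.4598,.0999])))
for n,p,z in(("panel out top",(252,185),.106),("panel in top",(272,185),.106),("rear wall top out",(486,170),.066),("left wall out top",(380,87),.066),("right wall out top",(400,331),.066),("hand far",(209,157),.092),("hand near",(220,297),.092),("floor rear",(455,200),.016)): print(n,uv(pt(w,*p,z)))
print("lab uv",uv(sum(L)/4))
E
```

```text
label ctr [0.55728762 0.21274215 0.05      ] 0.03262624375675896 0.07039811447959964
head 85.74123952905083
outline [0.55354648 0.21321579 0.05      ] 0.04529339561930882 0.10282254156132388
handle [ 0.4025 -0.2438]
panel out top [ 0.4386 -0.2054]
panel in top [ 0.4529 -0.2057]
rear wall top out [ 0.6319 -0.1961]
left wall out top [ 0.5351 -0.132 ]
right wall out top [ 0.5655 -0.3524]
hand far [ 0.4038 -0.1856]
hand near [ 0.4035 -0.3019]
floor rear [ 0.6246 -0.2342]
lab uv [ 0.5508 -0.2289]
```

{"name": "move_arm", "arguments": {
  "travel": [
    [0.6,0.9,-1],
    [0.6,0.9,-1.5],
    [0.6,1.0,-1.5],
    [0.7,0.9,-1.5],
    [0.6,0.9,-1.5],
    [0.7,1.0,-1.5],
    [0,0,-3],
    [0,0,-3],
    [0,0,-3],
    [0,0,-1.5],
    [0,0,-0.9],
    [0,0,0]
  ],
  "rot": [
    [0,0,-8],
    [0,0,-8],
    [0,0,-8],
    [0,0,-8],
    [0,0,-8],
    [0,0,-7.8],
    [0,0,0],
    [0,0,0],
    [0,0,0],
    [0,0,0],
    [0,0,0],
    [0,0,0]
  ],
  "jaw": 0.65
}}

```text
time: 9.25
ee_pos: [0.5556, 0.2128, 0.1979]
tool_rot: [2.304, 2.135, 0.0]
contact_force: [0.1, 0.4, -0.2]
opening: 0.0703
grasp_force: 0.0
```

{"name": "move_arm", "arguments": {
  "travel": [
    [0,0,0],
    [0,0,0],
    [0,0,0],
    [0,0,0],
    [0,0,0],
    [0,0,0]
  ],
  "rot": [
    [0,0,0],
    [0,0,0],
    [0,0,0],
    [0,0,0],
    [0,0,0],
    [0,0,0]
  ],
  "jaw": -1
}}

```text
time: 10.0
ee_pos: [0.5567, 0.2132, 0.1994]
tool_rot: [2.303, 2.135, 0.005]
contact_force: [1.2, 0.2, 6.2]
opening: 0.0449
grasp_force: 62.6
```

{"name": "move_arm", "arguments": {
  "travel": [
    [0,0,2],
    [0,0,4],
    [0,0,4],
    [0,0,4],
    [-1.6,-4.4,0],
    [-1.6,-4.5,0],
    [-1.6,-4.4,0],
    [-1.6,-4.5,0],
    [-1.5,-4.4,0],
    [-1.6,-4.5,0],
    [-1.5,-4.4,0],
    [-1.6,-4.5,0]
  ],
  "rot": [
    [0,0,0],
    [0,0,0],
    [0,0,0],
    [0,0,0],
    [0,0,-8.8],
    [0,0,-8.7],
    [0,0,-8.8],
    [0,0,-8.7],
    [0,0,-8.8],
    [0,0,-8.7],
    [0,0,-8.8],
    [0,0,-8.7]
  ]
}}

```text
time: 11.5
ee_pos: [0.4282, -0.1443, 0.338]
tool_rot: [-3.112, -0.42, -0.0]
contact_force: [1.2, -0.2, -4.1]
opening: 0.0452
grasp_force: 62.1
```

{"name": "move_arm", "arguments": {
  "travel": [
    [0,0,0],
    [0,0,-3],
    [0,0,-4],
    [0,0,-4],
    [0,0,-2],
    [0,0,-1],
    [0,0,-0.7],
    [0,0,0]
  ],
  "rot": [
    [0,0,0],
    [0,0,0],
    [0,0,0],
    [0,0,0],
    [0,0,0],
    [0,0,0],
    [0,0,0],
    [0,0,0]
  ]
}}

```text
time: 12.5
ee_pos: [0.4298, -0.1429, 0.191]
tool_rot: [-3.112, -0.428, -0.001]
contact_force: [0.0, -0.6, -3.0]
opening: 0.0447
grasp_force: 62.0
```

{"name": "move_arm", "arguments": {
  "travel": [
    [0,0,-0.2],
    [0,0,0]
  ],
  "rot": [
    [0,0,0],
    [0,0,0]
  ]
}}

```text
time: 12.75
ee_pos: [0.4298, -0.143, 0.1891]
tool_rot: [3.112, 0.428, 0.001]
contact_force: [-0.1, 0.5, -3.0]
opening: 0.0446
grasp_force: 62.1
```

{"name": "move_arm", "arguments": {
  "travel": [
    [0,0,0],
    [0,0,0],
    [0,0,0],
    [0,0,2],
    [0,0,4],
    [0,0,5],
    [-1.2,-4,4],
    [-1.2,-4,0],
    [-1.2,-4,0],
    [-1.1,-3.8,0],
    [0,0,0]
  ],
  "rot": [
    [0,0,0],
    [0,0,0],
    [0,0,0],
    [0,0,0],
    [0,0,0],
    [0,0,0],
    [0,0,7],
    [0,0,7],
    [0,0,7],
    [0,0,6.8],
    [0,0,0]
  ],
  "jaw": 0.55
}}

```text
time: 14.12
ee_pos: [0.3806, -0.3042, 0.3392]
tool_rot: [2.921, 1.152, -0.001]
contact_force: [-0.4, 0.1, -1.1]
opening: 0.0661
grasp_force: 0.0
```

```bash
python3 - <<'E'
from h import *
st();w=cap("wrist","w3")
print("a top rim ctr",px(w,(.4242,-.3446,.052)),"tcp tip proj",px(w,(.3826,-.3007,.052)))
T=cap("top"); blobs(T,dict(green=(308,207),red=(351,199)),.052)
E
```

```text
t 14.12 pos [ 0.3806 -0.3042  0.3392] yhead -46.95 zax [ 0.    -0.002 -1.   ] open 0.0661 gf 0.0 F [-0.4  0.1 -1.1] j [-0.18  0.26  0.9   2.01 -0.24  0.98  0.01]
a top rim ctr [394.72923172 228.83878963] tcp tip proj [312.04780033 229.22566607]
green [307.9 206. ] pos [ 0.6496 -0.018   0.052 ] r [0.0456 0.0457] rgb [ 74 165  91]
red [351.5 198.3] pos [ 0.6733 -0.1574  0.052 ] r [0.039  0.0395] rgb [220  67  63]
```

View pics/w3.png

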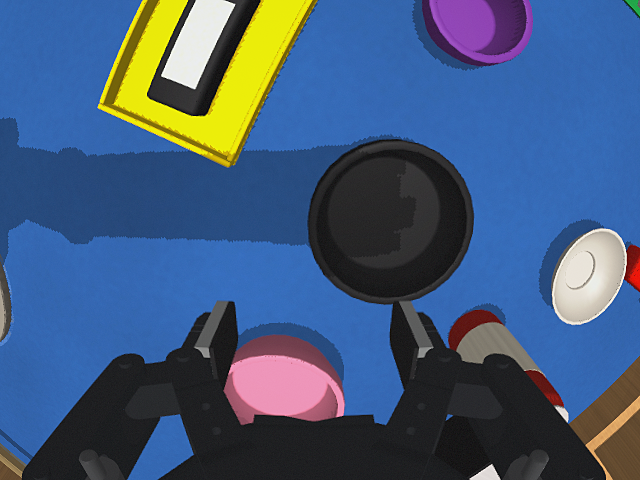

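Adapter is flat in the tray. The black cup's rim spans px (308..474, 140..304). I compute its centre from the rim points.

```bash
cat >> h.py <<'E'
def rim(c,l,r,t,b,z):
    m,n=(l+r)/2,(t+b)/2
    P=[pt(c,l,n,z),pt(c,r,n,z),pt(c,m,t,z),pt(c,m,b,z)]
    k=np.array(P); A=np.c_[2*k[:,:2],np.ones(4)]; x=np.linalg.lstsq(A,(k[:,:2]**2).sum(1),rcond=None)[0]
    print("ctr",x[:2].round(4),"r",round(float(np.sqrt(x[2]+x[0]**2+x[1]**2)),4)); return x[:2]
E
python3 - <<'E'
from h import *
w=cap("wrist"); x=rim(w,308,474,140,304,.052); s=st()
a=np.radians(133.46); g=x+.0605*np.array([np.cos(a),np.sin(a)]); print("grasp",g,"delta cm",(g-s["ee_pos"][:2])*100)
E
```

```text
ctr [ 0.4269 -0.3394] r 0.0632
t 14.28 pos [ 0.3828 -0.3004  0.3386] yhead -46.55 zax [-0.     0.001 -1.   ] open 0.066 gf 0.0 F [0.1 0.1 0.3] j [-0.19  0.26  0.89  2.01 -0.24  0.98  0.01]
grasp [ 0.38527018 -0.29547311] delta cm [0.24712826 0.49208101]
```

{"name": "move_arm", "arguments": {
  "travel": [
    [0,0.1,-3],
    [0,0,-4],
    [0,0,-3],
    [0,0,-2],
    [0,0,-1],
    [0,0,0],
    [0,0,0]
  ],
  "rot": [
    [0,0,0],
    [0,0,0],
    [0,0,0],
    [0,0,0],
    [0,0,0],
    [0,0,0],
    [0,0,0]
  ],
  "jaw": -0.06
}}

```text
time: 15.15
ee_pos: [0.3831, -0.3001, 0.2095]
tool_rot: [2.917, 1.163, 0.002]
contact_force: [0.7, -0.3, 0.5]
opening: 0.0401
grasp_force: 0.0
```

{"name": "move_arm", "arguments": {
  "travel": [
    [0,0,0],
    [0,0,0],
    [0,0,0],
    [0,0,0],
    [0,0,0],
    [0,0,0]
  ],
  "rot": [
    [0,0,0],
    [0,0,0],
    [0,0,0],
    [0,0,0],
    [0,0,0],
    [0,0,0]
  ],
  "jaw": -1
}}

```text
time: 15.9
ee_pos: [0.3832, -0.3005, 0.2095]
tool_rot: [2.917, 1.162, 0.002]
contact_force: [1.1, -0.4, 5.5]
opening: 0.0053
grasp_force: 64.8
```

{"name": "move_arm", "arguments": {
  "travel": [
    [0,0,1.5],
    [0,0,3],
    [0,0,4],
    [0,0,4],
    [0,0,3],
    [0,0,0]
  ],
  "rot": [
    [0,0,0],
    [0,0,0],
    [0,0,0],
    [0,0,0],
    [0,0,0],
    [0,0,0]
  ]
}}

```text
time: 16.65
ee_pos: [0.3825, -0.3005, 0.3654]
tool_rot: [2.917, 1.162, 0.005]
contact_force: [0.2, -0.4, -3.0]
opening: 0.0054
grasp_force: 63.7
```

{"name": "move_arm", "arguments": {
  "travel": [
    [0.7,2.6,0],
    [1.4,5.0,0],
    [1.4,5.0,0],
    [1.4,5.0,0],
    [1.4,5.0,0],
    [1.4,5.0,0],
    [1.4,5.0,0],
    [1.4,5.0,0],
    [1.4,5.0,0],
    [1.4,5.0,0],
    [1,5.1,0],
    [0,0,0]
  ],
  "rot": [
    [0,0,0],
    [0,0,0],
    [0,0,0],
    [0,0,0],
    [0,0,0],
    [0,0,0],
    [0,0,0],
    [0,0,0],
    [0,0,0],
    [0,0,0],
    [0,0,0],
    [0,0,0]
  ]
}}

```text
time: 18.15
ee_pos: [0.5243, 0.2327, 0.361]
tool_rot: [-2.913, -1.175, 0.005]
contact_force: [-0.6, -1.4, -3.1]
opening: 0.0053
grasp_force: 63.8
```

{"name": "move_arm", "arguments": {
  "travel": [
    [0,0,0],
    [0,0,0],
    [0,0,0]
  ],
  "rot": [
    [0,0,0],
    [0,0,0],
    [0,0,0]
  ]
}}

```text
time: 18.52
ee_pos: [0.5255, 0.2256, 0.3636]
tool_rot: [2.92, 1.16, -0.001]
contact_force: [0.1, 0.2, -2.7]
opening: 0.0052
grasp_force: 63.8
```

```bash
python3 - <<'E'
from h import *
st();w=cap("wrist","w4")
E
```

```text
t 18.52 pos [0.5255 0.2256 0.3636] yhead -46.67 zax [-0. -0. -1.] open 0.0052 gf 63.8 F [ 0.1  0.2 -2.7] j [-0.96  0.34  0.61  1.79 -0.22  1.08 -1.09]
```

View pics/w4.png

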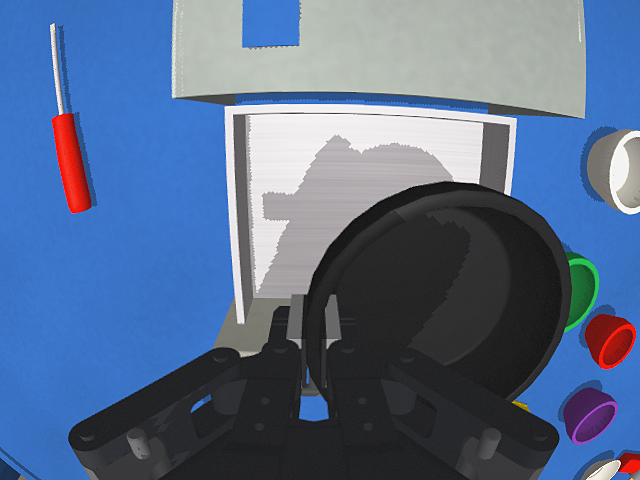

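The cup hangs level over the drawer, and the drawer corners at (230,110) and (515,118) match my estimate. I lower it.

{"name": "move_arm", "arguments": {
  "travel": [
    [0,0,-2],
    [0,0,-3],
    [0,0,-3],
    [0,0,-3],
    [0,0,-1.5],
    [0,0,-0.8],
    [0,0,-0.4],
    [0,0,0],
    [0,0,0]
  ],
  "rot": [
    [0,0,0],
    [0,0,0],
    [0,0,0],
    [0,0,0],
    [0,0,0],
    [0,0,0],
    [0,0,0],
    [0,0,0],
    [0,0,0]
  ]
}}

```text
time: 19.7
ee_pos: [0.5259, 0.2271, 0.2275]
tool_rot: [-2.918, -1.163, -0.002]
contact_force: [-0.3, 0.7, -1.7]
opening: 0.0057
grasp_force: 63.8
```

{"name": "move_arm", "arguments": {
  "travel": [
    [0,0,-0.2],
    [0,0,0]
  ],
  "rot": [
    [0,0,0],
    [0,0,0]
  ]
}}

```text
time: 19.95
ee_pos: [0.526, 0.2272, 0.2255]
tool_rot: [-2.918, -1.163, -0.002]
contact_force: [-1.3, 0.7, 2.5]
opening: 0.0056
grasp_force: 64.4
```

{"name": "move_arm", "arguments": {
  "travel": [
    [0,0,0],
    [0,0,0],
    [0,0,0],
    [0,0,0],
    [0,0,2],
    [0,0,3],
    [0,0,4],
    [0,0,5],
    [2.4,-5.2,0],
    [2.4,-5.2,0],
    [0,0,0],
    [0,0,0]
  ],
  "rot": [
    [0,0,0],
    [0,0,0],
    [0,0,0],
    [0,0,0],
    [0,0,0],
    [0,0,0],
    [0,0,0],
    [0,0,0],
    [0,0,0],
    [0,0,0],
    [0,0,0],
    [0,0,0]
  ],
  "jaw": -0.4
}}

```text
time: 21.45
ee_pos: [0.5735, 0.1231, 0.3656]
tool_rot: [-2.918, -1.162, -0.002]
contact_force: [-0.4, 1.6, 0.7]
opening: 0.0254
grasp_force: 0.0
```

```bash
python3 - <<'E'
from h import *
st();w=cap("wrist","w5")
T=cap("top"); blobs(T,dict(green=(308,207),red=(351,199)),.052)
print("a rim pred",px(w,(.5671,.1817,.068)),"g",px(w,(.6496,-.018,.052)))
crop(T,180,380,150,270,4,"crop5")
E
```

```text
t 21.45 pos [0.5735 0.1231 0.3656] yhead -46.58 zax [ 0.001  0.001 -1.   ] open 0.0254 gf 0.0 F [-0.4  1.6  0.7] j [-0.78  0.38  0.64  1.75 -0.25  1.09 -0.87]
green [307.9 206.1] pos [ 0.6493 -0.0178  0.052 ] r [0.0452 0.0459] rgb [ 73 166  91]
red [351.3 198.2] pos [ 0.6737 -0.157   0.052 ] r [0.0391 0.0395] rgb [222  67  62]
a rim pred [250.442934   184.66253076] g [487.29400627 271.2446619 ]
```

View pics/w5.png

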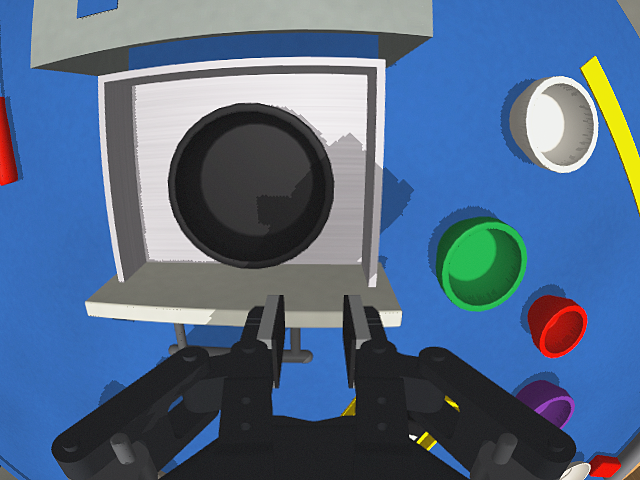

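Black cup sits flat in the drawer, rim centre px (251,186), exactly as predicted. Now the green cup, gripped on its side away from the drawer.

{"name": "move_arm", "arguments": {
  "travel": [
    [2.6,-4.2,-0.5],
    [2.6,-4.2,-0.5],
    [2.6,-4.2,-1],
    [2.6,-4.4,-2],
    [0,0,-2],
    [0,0,0],
    [0,0,0],
    [0,0,0]
  ],
  "rot": [
    [0,0,0],
    [0,0,0],
    [0,0,0],
    [0,0,0],
    [0,0,0],
    [0,0,0],
    [0,0,0],
    [0,0,0]
  ],
  "jaw": -0.3
}}

```text
time: 22.55
ee_pos: [0.6778, -0.0453, 0.3059]
tool_rot: [-2.917, -1.167, -0.003]
contact_force: [-0.2, -0.3, 0.4]
opening: 0.0297
grasp_force: 0.0
```

```bash
python3 - <<'E'
from h import *
st();w=cap("wrist","w6")
print("pred ctr",px(w,(.6495,-.0178,.052)))
th=np.linspace(0,2*np.pi,9)[:-1]
print([px(w,(.6495+.044*np.cos(t),-.0178+.044*np.sin(t),.052)).round(0).tolist() for t in th])
E
```

```text
t 22.55 pos [ 0.6778 -0.0453  0.3059] yhead -46.4 zax [ 0.002  0.001 -1.   ] open 0.0297 gf 0.0 F [-0.2 -0.3  0.4] j [-0.41  0.61  0.61  1.58 -0.38  1.08 -0.51]
pred ctr [253.18002863 253.27128607]
[[300.0, 205.0], [248.0, 186.0], [202.0, 208.0], [189.0, 254.0], [213.0, 296.0], [259.0, 313.0], [303.0, 296.0], [321.0, 252.0]]
```

View pics/w6.png

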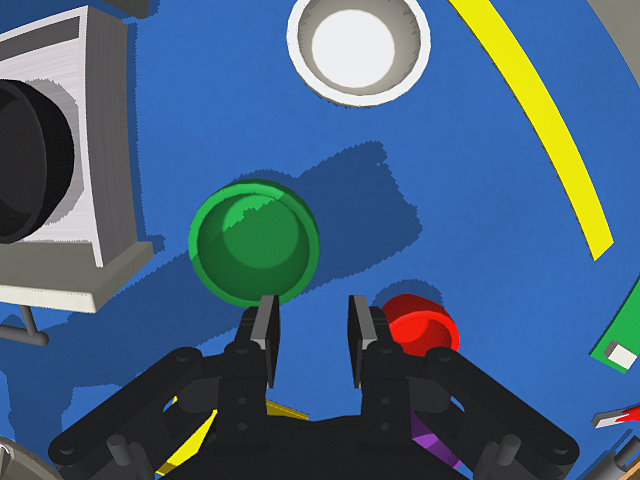

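```bash
python3 - <<'E'
from h import *
w=cap("wrist"); x=rim(w,188.5,319,179.5,308,.052); s=st()
a=np.radians(-46.54); g=x+.0405*np.array([np.cos(a),np.sin(a)]); print("grasp",g,"delta cm",(g-s["ee_pos"][:2])*100)
T=cap("top")
for q in((.6495,-.0178),x): print(px(T,(*q,.052)))
x=rim(T,291.5,324.5,189.5,222.5,.052)
E
```

```text
ctr [ 0.6519 -0.0152] r 0.0436
t 22.65 pos [ 0.6777 -0.0461  0.3057] yhead -46.47 zax [ 0.002  0.    -1.   ] open 0.0298 gf 0.0 F [-0.6  0.8  0.2] j [-0.41  0.61  0.61  1.58 -0.38  1.08 -0.51]
grasp [ 0.67978251 -0.04460311] delta cm [0.20668921 0.14976732]
[307.8560988  206.08358675]
[307.03696446 205.34881217]
ctr [ 0.65   -0.0183] r 0.0532
```

{"name": "move_arm", "arguments": {
  "travel": [
    [0.2,0.1,-2],
    [0,0,-3],
    [0,0,-2],
    [0,0,-1.3],
    [0,0,-0.8],
    [0,0,0],
    [0,0,0]
  ],
  "rot": [
    [0,0,0],
    [0,0,0],
    [0,0,0],
    [0,0,0],
    [0,0,0],
    [0,0,0],
    [0,0,0]
  ]
}}

```text
time: 23.58
ee_pos: [0.68, -0.0463, 0.2146]
tool_rot: [2.918, 1.163, 0.002]
contact_force: [0.6, 0.5, 0.1]
opening: 0.0298
grasp_force: 0.0
```

{"name": "move_arm", "arguments": {
  "travel": [
    [0,0,0],
    [0,0,0],
    [0,0,0],
    [0,0,0],
    [0,0,0],
    [0,0,0]
  ],
  "rot": [
    [0,0,0],
    [0,0,0],
    [0,0,0],
    [0,0,0],
    [0,0,0],
    [0,0,0]
  ],
  "jaw": -1
}}

```text
time: 24.32
ee_pos: [0.6799, -0.0463, 0.2145]
tool_rot: [2.918, 1.163, 0.002]
contact_force: [-0.9, -0.1, 5.6]
opening: 0.0063
grasp_force: 57.0
```

{"name": "move_arm", "arguments": {
  "travel": [
    [0,0,1.5],
    [0,0,3],
    [0,0,4],
    [0,0,5],
    [0,0,0],
    [0,0,0]
  ],
  "rot": [
    [0,0,0],
    [0,0,0],
    [0,0,0],
    [0,0,0],
    [0,0,0],
    [0,0,0]
  ]
}}

```text
time: 25.08
ee_pos: [0.6791, -0.0458, 0.3481]
tool_rot: [-2.918, -1.163, 0.002]
contact_force: [-0.7, -0.8, -2.6]
opening: 0.0061
grasp_force: 56.6
```

{"name": "move_arm", "arguments": {
  "travel": [
    [-1.4,3.3,0.5],
    [-1.4,3.4,0.5],
    [-1.4,3.3,0],
    [-1.4,3.3,0],
    [-1.4,3.3,0],
    [-1.4,3.3,0],
    [0,0,0],
    [0,0,0],
    [0,0,0]
  ],
  "rot": [
    [0,0,0],
    [0,0,0],
    [0,0,0],
    [0,0,0],
    [0,0,0],
    [0,0,0],
    [0,0,0],
    [0,0,0],
    [0,0,0]
  ]
}}

```text
time: 26.2
ee_pos: [0.5958, 0.1513, 0.3582]
tool_rot: [2.919, 1.159, -0.002]
contact_force: [0.2, -0.4, -2.1]
opening: 0.006
grasp_force: 56.8
```

{"name": "move_arm", "arguments": {
  "travel": [
    [0,0,-2],
    [0,0,-3],
    [0,0,-3],
    [0,0,-1.5],
    [0,0,-1],
    [0,0,-0.6],
    [0,0,0],
    [0,0,0]
  ],
  "rot": [
    [0,0,0],
    [0,0,0],
    [0,0,0],
    [0,0,0],
    [0,0,0],
    [0,0,0],
    [0,0,0],
    [0,0,0]
  ]
}}

```text
time: 27.2
ee_pos: [0.596, 0.153, 0.2485]
tool_rot: [2.918, 1.163, 0.002]
contact_force: [-0.1, 0.3, -2.0]
opening: 0.0065
grasp_force: 56.8
```

{"name": "move_arm", "arguments": {
  "travel": [
    [0,0,-0.3],
    [0,0,-0.2],
    [0,0,-0.1],
    [0,0,0]
  ],
  "rot": [
    [0,0,0],
    [0,0,0],
    [0,0,0],
    [0,0,0]
  ]
}}

```text
time: 27.7
ee_pos: [0.596, 0.1527, 0.2426]
tool_rot: [2.918, 1.162, 0.002]
contact_force: [-1.0, -0.8, 5.0]
opening: 0.0059
grasp_force: 57.6
```

{"name": "move_arm", "arguments": {
  "travel": [
    [0,0,0],
    [0,0,0],
    [0,0,0],
    [0,0,2],
    [0,0,4],
    [0,0,5],
    [1.5,-5,0],
    [1.6,-5.6,0],
    [1.6,-5.6,0],
    [1.6,-5.6,0],
    [1.7,-5.6,0],
    [1.9,-5.7,0]
  ],
  "rot": [
    [0,0,0],
    [0,0,0],
    [0,0,0],
    [0,0,0],
    [0,0,0],
    [0,0,0],
    [0,0,0],
    [0,0,0],
    [0,0,0],
    [0,0,0],
    [0,0,0],
    [0,0,0]
  ],
  "jaw": -0.53
}}

```text
time: 29.2
ee_pos: [0.695, -0.1796, 0.3533]
tool_rot: [2.918, 1.163, 0.002]
contact_force: [0.4, 0.7, 0.4]
opening: 0.0203
grasp_force: 0.0
```

{"name": "move_arm", "arguments": {
  "travel": [
    [0,0,-2],
    [0,0,-2.5],
    [0,0,0],
    [0,0,0],
    [0,0,0]
  ],
  "rot": [
    [0,0,0],
    [0,0,0],
    [0,0,0],
    [0,0,0],
    [0,0,0]
  ],
  "jaw": -0.35
}}

```text
time: 29.82
ee_pos: [0.695, -0.1778, 0.3084]
tool_rot: [2.917, 1.163, 0.003]
contact_force: [0.1, 0.9, -0.2]
opening: 0.028
grasp_force: 0.0
```

```bash
cat >> h.py <<'E'
def box(c,h0,h1,z,near,smin=120,vmin=60):
    h,s,v=cv2.split(cv2.cvtColor(c["image"],cv2.COLOR_RGB2HSV))
    m=(((h>=h0)&(h<=h1)) if h0<h1 else ((h>=h0)|(h<=h1)))&(s>smin)&(v>vmin)
    k,l,S,C=cv2.connectedComponentsWithStats(m.astype(np.uint8))
    for i in range(1,k):
        if S[i,4]>150:
            e=np.linalg.norm(C[i]-near); print("blob",S[i],C[i].round(0),round(e))
    i=min((i for i in range(1,k) if S[i,4]>150),key=lambda i:np.linalg.norm(C[i]-near))
    x,y,ww,hh=S[i,:4]; return rim(c,x,x+ww,y,y+hh,z)
E
python3 - <<'E'
from h import *
s=st();w=cap("wrist","w7")
n=px(w,(.6755,-.156,.052));print("pred",n)
x=box(w,170,8,.052,n)
a=np.radians(-46.54); g=x+.0305*np.array([np.cos(a),np.sin(a)]); print("grasp",g,"delta cm",(g-s["ee_pos"][:2])*100)
T=cap("top"); blobs(T,dict(red=(351,199)),.052)
x=box(T,45,85,.080,px(T,(.5675,.1825,.08)),80); print(x)
E
```

```text
t 29.82 pos [ 0.695  -0.1778  0.3084] yhead -46.51 zax [ 0.002 -0.001 -1.   ] open 0.028 gf 0.0 F [ 0.1  0.9 -0.2] j [-0.2   0.67  0.62  1.47 -0.41  1.13 -0.32]
pred [268.50436713 248.34532934]
blob [ 217  193  102  102 8108] [268. 244.] 4
blob [582 362  58  39 851] [615. 383.] 372
ctr [ 0.6759 -0.1546] r 0.0343
grasp [ 0.69688343 -0.17670583] delta cm [0.18910316 0.11306878]
red [273.2 272.8] pos [0.4375 0.0924 0.052 ] r [0.4286 0.6274] rgb [134 129 117]
blob [ 401  115   43   52 1096] [421. 140.] 199
blob [230 216  30  30 702] [244. 230.] 1
ctr [0.5666 0.1782] r 0.0471
[0.56659277 0.17818317]
```

View pics/w7.png

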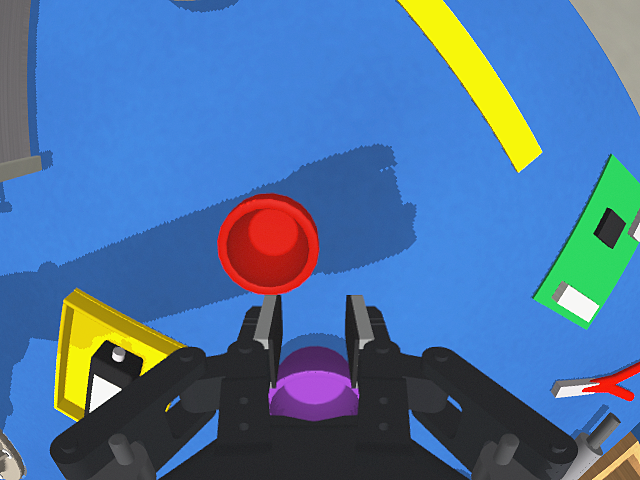

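The red cup's rim centre is at px (268,244), with fitted radius 34.3 mm, which is right. Grasping it.

{"name": "move_arm", "arguments": {
  "travel": [
    [0.2,0.1,-2],
    [0,0,-3],
    [0,0,-2],
    [0,0,-1.5],
    [0,0,-0.9],
    [0,0,0],
    [0,0,0]
  ],
  "rot": [
    [0,0,0],
    [0,0,0],
    [0,0,0],
    [0,0,0],
    [0,0,0],
    [0,0,0],
    [0,0,0]
  ]
}}

```text
time: 30.8
ee_pos: [0.697, -0.1773, 0.2137]
tool_rot: [2.917, 1.162, 0.002]
contact_force: [0.4, -0.3, 0.7]
opening: 0.0275
grasp_force: 0.0
```

{"name": "move_arm", "arguments": {
  "travel": [
    [0,0,0],
    [0,0,0],
    [0,0,0],
    [0,0,0],
    [0,0,0],
    [0,0,0]
  ],
  "rot": [
    [0,0,0],
    [0,0,0],
    [0,0,0],
    [0,0,0],
    [0,0,0],
    [0,0,0]
  ],
  "jaw": -1
}}

```text
time: 31.55
ee_pos: [0.6969, -0.1775, 0.2137]
tool_rot: [2.917, 1.162, 0.002]
contact_force: [-0.8, -0.6, 6.3]
opening: 0.0067
grasp_force: 56.4
```

{"name": "move_arm", "arguments": {
  "travel": [
    [0,0,1.5],
    [0,0,3],
    [0,0,4],
    [0,0,5],
    [0,0,1],
    [0,0,0],
    [0,0,0]
  ],
  "rot": [
    [0,0,0],
    [0,0,0],
    [0,0,0],
    [0,0,0],
    [0,0,0],
    [0,0,0],
    [0,0,0]
  ]
}}

```text
time: 32.42
ee_pos: [0.6961, -0.1764, 0.3555]
tool_rot: [-2.916, -1.162, 0.004]
contact_force: [-0.4, 0.2, -0.1]
opening: 0.0069
grasp_force: 56.1
```

{"name": "move_arm", "arguments": {
  "travel": [
    [-1.3,4.2,1],
    [-1.3,4.2,0],
    [-1.3,4.2,0],
    [-1.4,4.2,0],
    [-1.4,4.2,0],
    [-1.3,4.2,0],
    [-1.3,4.2,0],
    [-1.4,4.2,0],
    [0,0,0],
    [0,0,0],
    [0,0,0],
    [0,0,0]
  ],
  "rot": [
    [0,0,0],
    [0,0,0],
    [0,0,0],
    [0,0,0],
    [0,0,0],
    [0,0,0],
    [0,0,0],
    [0,0,0],
    [0,0,0],
    [0,0,0],
    [0,0,0],
    [0,0,0]
  ]
}}

```text
time: 33.92
ee_pos: [0.5899, 0.1575, 0.3676]
tool_rot: [2.919, 1.159, -0.0]
contact_force: [0.6, 0.1, -0.1]
opening: 0.0069
grasp_force: 56.2
```

```bash
python3 - <<'E'
from h import *
s=st();w=cap("wrist","w8")
x=box(w,45,85,.080,px(w,(.5681,.1821,.08)),80); 
a=np.radians(-46.54); g=x+.0305*np.array([np.cos(a),np.sin(a)]); print("grasp",g,"delta",(g-s["ee_pos"][:2])*100)
E
```

```text
t 33.92 pos [0.5899 0.1575 0.3676] yhead -46.69 zax [ 0.    -0.001 -1.   ] open 0.0069 gf 56.2 F [ 0.6  0.1 -0.1] j [-0.82  0.43  0.65  1.69 -0.28  1.12 -0.9 ]
blob [ 210  169  119  101 7503] [273. 213.] 21
ctr [0.5745 0.1884] r 0.0409
grasp [0.59545755 0.16621489] delta [0.5570595  0.87451014]
```

View pics/w8.png

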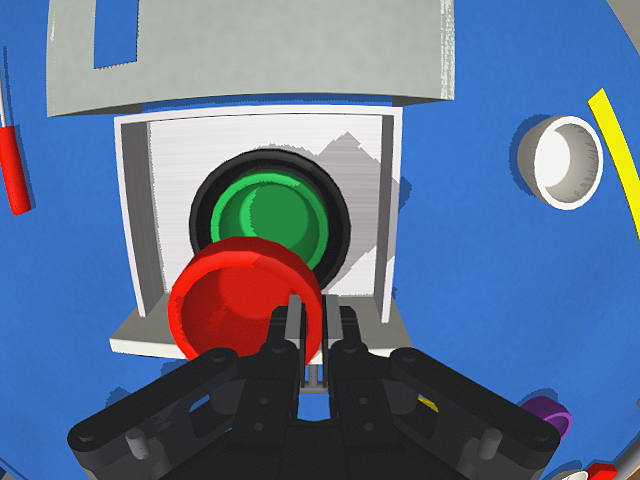

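Green is nested in black, with rim px x 210..329 and top 169; red hangs in front. I compare that with the predicted centre.

```bash
python3 - <<'E'
from h import *
s=st();w=cap("wrist")
th=np.linspace(0,2*np.pi,181)
for c in((.5681,.1821),(.5681,.1861),(.5721,.1821)):
    P=np.array([px(w,(c[0]+.044*np.cos(t),c[1]+.044*np.sin(t),.080)) for t in th]); print(c,P.min(0).round(1),P.max(0).round(1))
x=box(w,45,85,.080,px(w,(.5681,.1821,.08)),80)
P=np.array([px(w,(.5679+.064*np.cos(t),.1828+.064*np.sin(t),.068)) for t in th]); print("a",P.min(0).round(1),P.max(0).round(1))
E
```

```text
t 33.98 pos [0.5898 0.1578 0.3677] yhead -46.66 zax [ 0. -0. -1.] open 0.0067 gf 56.2 F [-0.1  0.4 -0.6] j [-0.82  0.43  0.65  1.69 -0.28  1.12 -0.9 ]
(0.5681, 0.1821) [210.9 173.2] [330. 288.]
(0.5681, 0.1861) [206.9 169.3] [326.  284.7]
(0.5721, 0.1821) [214.1 169. ] [333.8 284.6]
blob [ 211  169  118  102 7478] [274. 213.] 21
ctr [0.5744 0.1881] r 0.0409
a [189.7 143.1] [354.8 303.1]
```

{"name": "move_arm", "arguments": {
  "travel": [
    [0.1,0.2,-2],
    [0,0,-3],
    [0,0,-2.5],
    [0,0,-1.5],
    [0,0,-1],
    [0,0,-0.5],
    [0,0,0],
    [0,0,0]
  ],
  "rot": [
    [0,0,0],
    [0,0,0],
    [0,0,0],
    [0,0,0],
    [0,0,0],
    [0,0,0],
    [0,0,0],
    [0,0,0]
  ]
}}

```text
time: 35.02
ee_pos: [0.5909, 0.161, 0.2635]
tool_rot: [2.918, 1.163, 0.002]
contact_force: [0.5, 0.8, -1.6]
opening: 0.0066
grasp_force: 56.2
```

{"name": "move_arm", "arguments": {
  "travel": [
    [0,0,-0.3],
    [0,0,-0.2],
    [0,0,0],
    [0,0,0]
  ],
  "rot": [
    [0,0,0],
    [0,0,0],
    [0,0,0],
    [0,0,0]
  ]
}}

```text
time: 35.52
ee_pos: [0.5906, 0.161, 0.2577]
tool_rot: [2.918, 1.163, 0.0]
contact_force: [-0.1, 0.0, -1.1]
opening: 0.0066
grasp_force: 56.2
```

{"name": "move_arm", "arguments": {
  "travel": [
    [0,0,-0.2],
    [0,0,0],
    [0,0,-0.2],
    [0,0,0],
    [0,0,0]
  ],
  "rot": [
    [0,0,0],
    [0,0,0],
    [0,0,0],
    [0,0,0],
    [0,0,0]
  ]
}}

```text
time: 36.15
ee_pos: [0.5907, 0.1609, 0.2539]
tool_rot: [2.918, 1.163, 0.0]
contact_force: [-0.3, -0.0, 0.7]
opening: 0.0068
grasp_force: 57.6
```

{"name": "move_arm", "arguments": {
  "travel": [
    [0,0,0],
    [0,0,0],
    [0,0,0],
    [0,0,0],
    [0,0,2],
    [0,0,4],
    [-0.8,-1.9,5],
    [-0.9,-1.9,0],
    [0,0,0],
    [0,0,0],
    [0,0,0]
  ],
  "rot": [
    [0,0,0],
    [0,0,0],
    [0,0,0],
    [0,0,0],
    [0,0,0],
    [0,0,0],
    [0,0,0],
    [0,0,0],
    [0,0,0],
    [0,0,0],
    [0,0,0]
  ],
  "jaw": -0.55
}}

```text
time: 37.52
ee_pos: [0.5735, 0.1241, 0.3627]
tool_rot: [-2.917, -1.165, 0.003]
contact_force: [0.8, -0.5, -0.3]
opening: 0.0195
grasp_force: 0.0
```

```bash
python3 - <<'E'
from h import *
s=st();w=cap("wrist")
crop(w,60,440,40,380,1.7,"w9")
th=np.linspace(0,2*np.pi,181)
for n,c,r,z in(("d",(.5696,.1835),.034,.092),("c",(.5696,.1835),.044,.080),("a",(.5676,.183),.064,.068)):
    P=np.array([px(w,(c[0]+r*np.cos(t),c[1]+r*np.sin(t),z)) for t in th]); print(n,((P.min(0)-[60,40])*1.7).round(0),((P.max(0)-[60,40])*1.7).round(0))
box(w,170,8,.092,px(w,(.5696,.1835,.092)))
E
```

```text
t 37.52 pos [0.5735 0.1241 0.3627] yhead -46.46 zax [-0.002 -0.001 -1.   ] open 0.0195 gf 0.0 F [ 0.8 -0.5 -0.3] j [-0.8   0.39  0.66  1.76 -0.27  1.09 -0.86]
d [232. 162.] [403. 333.]
c [218. 136.] [429. 347.]
a [183.  93.] [474. 383.]
blob [  0  96  17  89 885] [  5. 149.] 243
blob [ 198  136  100  100 7816] [247. 185.] 2
blob [589 456  33  23 560] [604. 467.] 455
ctr [0.5699 0.1827] r 0.0339
```

View pics/w9.png

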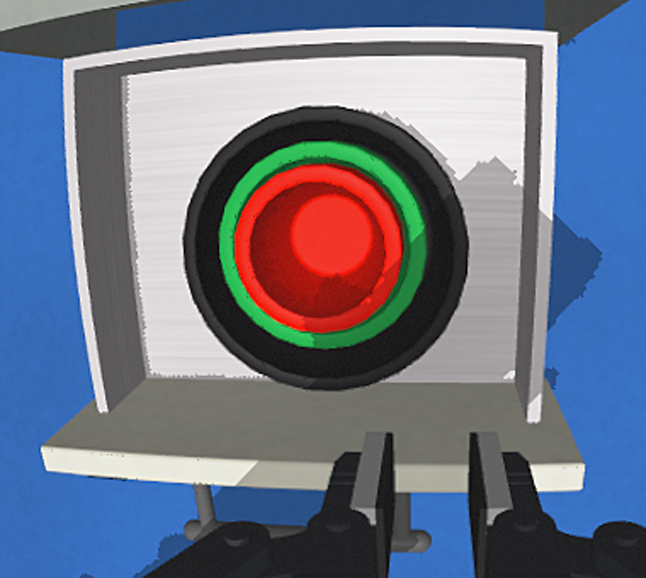

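All three cups are nested concentrically (black, green and red rims around crop px (322,245)), and red's fitted radius confirms it sits right down. Now the handle.

{"name": "move_arm", "arguments": {
  "travel": [
    [-1.2,-0.2,0],
    [-1.3,-0.3,0],
    [-1.3,-0.3,0],
    [-1.3,-0.3,0],
    [-1.3,-0.3,0],
    [-1.3,-0.3,0],
    [-1.3,-0.3,0],
    [-1.2,-0.2,0],
    [-1.1,-0.2,0],
    [0,0,0],
    [0,0,0],
    [0,0,0]
  ],
  "rot": [
    [0,0,10],
    [0,0,10],
    [0,0,10],
    [0,0,10],
    [0,0,10],
    [0,0,10],
    [0,0,10],
    [0,0,10],
    [0,0,10],
    [0,0,0],
    [0,0,0],
    [0,0,0]
  ],
  "jaw": -0.34
}}

```text
time: 39.08
ee_pos: [0.461, 0.0991, 0.3637]
tool_rot: [1.243, 2.885, -0.0]
contact_force: [-0.2, -0.2, 0.4]
opening: 0.0282
grasp_force: 0.0
```

```bash
python3 - <<'E'
from h import *
s=st();w=cap("wrist","w10"); print((np.array([.4598,.0999])-s["ee_pos"][:2])*100)
print(px(w,(.4598,.0999,.097)),px(w,(.4598-.6879*.05,.0999+.7258*.05,.097)))
im=w["image"]; 
for r in (170,190,210,230,250): print(r,im[r,270:360:3].mean(1).round(0).astype(int))
E
```

```text
t 39.08 pos [0.461  0.0991 0.3637] yhead 43.38 zax [ 0. -0. -1.] open 0.0282 gf 0.0 F [-0.2 -0.2  0.4] j [-0.69  0.12  0.42  2.01 -0.06  1.02  0.52]
[-0.12404029  0.07531788]
[312.34496155 242.68571898] [312.20539064 168.20056501]
170 [ 89  86 131 130 131 130 132 129 131 130 130 131 129  78 107 116 119 102
 119 118 119 118 118 117 117 117 115 116 114 114]
190 [ 93  94  94  91  92  92  93  92  92  93  91  92  91  83 107 116 116 106
  74  89 130 128 129 127 129 131 131 131 134 110]
210 [ 91  92  92  91  90  92  91  90  91  93  92  92  91  63  77  82  83  76
  67  90  88  92  93  89  90  90  90  92  98 105]
230 [ 89  90  94  94  93  90  92  94  92  92  92  91  94  61  76  84  82  77
  70  93  91  89  91  91  90  91  90  90 103 104]
250 [ 92  90  91  91  90  89  94  91  93  90  94  94  92  63  78  83  80  75
  84  92  90  91  90  90  88  90  89  90 103 104]
```

{"name": "move_arm", "arguments": {
  "travel": [
    [0,0.2,-2],
    [0,0,-3],
    [0,0,-3],
    [0,0,-2],
    [0,0,-1],
    [0,0,-0.7],
    [0,0,0],
    [0,0,0]
  ],
  "rot": [
    [0,0,0],
    [0,0,0],
    [0,0,0],
    [0,0,0],
    [0,0,0],
    [0,0,0],
    [0,0,0],
    [0,0,0]
  ]
}}

```text
time: 40.12
ee_pos: [0.461, 0.101, 0.2474]
tool_rot: [1.241, 2.885, 0.002]
contact_force: [-0.6, -0.2, -0.4]
opening: 0.0282
grasp_force: 0.0
```

{"name": "move_arm", "arguments": {
  "travel": [
    [0,0,0],
    [0,0,0],
    [0,0,0],
    [0,0,0],
    [0,0,0]
  ],
  "rot": [
    [0,0,0],
    [0,0,0],
    [0,0,0],
    [0,0,0],
    [0,0,0]
  ],
  "jaw": -1
}}

```text
time: 40.75
ee_pos: [0.461, 0.1011, 0.2474]
tool_rot: [1.241, 2.885, 0.002]
contact_force: [-0.5, 0.8, 5.9]
opening: 0.009
grasp_force: 58.8
```

{"name": "move_arm", "arguments": {
  "travel": [
    [0.29,0.28,0],
    [0.51,0.48,0],
    [0.73,0.69,0],
    [0.73,0.69,0],
    [0.73,0.69,0],
    [0.73,0.69,0],
    [0.73,0.69,0],
    [0.73,0.69,0],
    [0.73,0.69,0],
    [0.73,0.69,0],
    [0.73,0.69,0],
    [0.73,0.69,0]
  ],
  "rot": [
    [0,0,0],
    [0,0,0],
    [0,0,0],
    [0,0,0],
    [0,0,0],
    [0,0,0],
    [0,0,0],
    [0,0,0],
    [0,0,0],
    [0,0,0],
    [0,0,0],
    [0,0,0]
  ]
}}

```text
time: 42.25
ee_pos: [0.542, 0.1771, 0.2475]
tool_rot: [1.242, 2.885, -0.0]
contact_force: [-1.5, -1.4, 5.9]
opening: 0.0087
grasp_force: 58.9
```

{"name": "move_arm", "arguments": {
  "travel": [
    [0.73,0.69,0],
    [0.73,0.69,0],
    [0.73,0.69,0],
    [0.73,0.69,0],
    [0.51,0.48,0],
    [0.36,0.34,0],
    [0.22,0.21,0],
    [0,0,0],
    [0,0,0]
  ],
  "rot": [
    [0,0,0],
    [0,0,0],
    [0,0,0],
    [0,0,0],
    [0,0,0],
    [0,0,0],
    [0,0,0],
    [0,0,0],
    [0,0,0]
  ]
}}

```text
time: 43.38
ee_pos: [0.5824, 0.2152, 0.2475]
tool_rot: [1.241, 2.884, 0.002]
contact_force: [0.5, -1.5, 5.1]
opening: 0.009
grasp_force: 58.8
```

{"name": "move_arm", "arguments": {
  "travel": [
    [0.22,0.21,0],
    [0.22,0.21,0],
    [0.15,0.14,0],
    [0.15,0.14,0],
    [0,0,0],
    [0,0,0]
  ],
  "rot": [
    [0,0,0],
    [0,0,0],
    [0,0,0],
    [0,0,0],
    [0,0,0],
    [0,0,0]
  ]
}}

```text
time: 44.12
ee_pos: [0.5896, 0.2219, 0.2475]
tool_rot: [1.241, 2.884, 0.001]
contact_force: [0.2, -0.6, 5.9]
opening: 0.009
grasp_force: 58.9
```

{"name": "move_arm", "arguments": {
  "travel": [
    [0.1,0.1,0],
    [0,0,0],
    [0.1,0.1,0],
    [0,0,0],
    [0,0,0]
  ],
  "rot": [
    [0,0,0],
    [0,0,0],
    [0,0,0],
    [0,0,0],
    [0,0,0]
  ]
}}

```text
time: 44.75
ee_pos: [0.5916, 0.2237, 0.2475]
tool_rot: [1.242, 2.884, 0.001]
contact_force: [0.3, -1.0, 6.4]
opening: 0.0091
grasp_force: 58.9
```

{"name": "move_arm", "arguments": {
  "travel": [
    [0.1,0.1,0],
    [0,0,0],
    [0.1,0.1,0],
    [0,0,0],
    [0.1,0.1,0],
    [0,0,0],
    [0.1,0.1,0],
    [0,0,0],
    [0,0,0]
  ],
  "rot": [
    [0,0,0],
    [0,0,0],
    [0,0,0],
    [0,0,0],
    [0,0,0],
    [0,0,0],
    [0,0,0],
    [0,0,0],
    [0,0,0]
  ]
}}

```text
time: 45.88
ee_pos: [0.5936, 0.2251, 0.2474]
tool_rot: [-1.242, -2.881, 0.012]
contact_force: [-9.2, -6.4, 15.0]
opening: 0.0087
grasp_force: 59.9
```

{"name": "move_arm", "arguments": {
  "travel": [
    [-0.2,-0.19,0],
    [0,0,0]
  ],
  "rot": [
    [0,0,0],
    [0,0,0]
  ]
}}

```text
time: 46.12
ee_pos: [0.5928, 0.2246, 0.2475]
tool_rot: [-1.243, -2.884, 0.004]
contact_force: [-3.3, -3.7, 9.3]
opening: 0.0086
grasp_force: 59.4
```

{"name": "move_arm", "arguments": {
  "travel": [
    [0,0,0],
    [0,0,0],
    [0,0,0],
    [0,0,0],
    [0,0,2],
    [0,0,4],
    [0,0,5],
    [-2,-2,4],
    [-3,-3,0],
    [-3,-3,0],
    [0,0,0],
    [0,0,0]
  ],
  "rot": [
    [0,0,0],
    [0,0,0],
    [0,0,0],
    [0,0,0],
    [0,0,0],
    [0,0,0],
    [0,0,0],
    [0,0,0],
    [0,0,0],
    [0,0,0],
    [0,0,0],
    [0,0,0]
  ],
  "jaw": -0.34
}}

```text
time: 47.62
ee_pos: [0.5134, 0.1475, 0.3975]
tool_rot: [1.239, 2.886, 0.003]
contact_force: [0.7, 0.4, -0.4]
opening: 0.0278
grasp_force: 0.0
```

```bash
python3 - <<'E'
from h import *
s=st();w=cap("wrist","w11")
print(px(w,(.5912,.2228,.092)))
S=cap("scene"); A=w["image"][:,:,::-1][60:420,250:640]; B=S["image"][:,:,::-1][160:340,220:500]
A=cv2.resize(A,(390,360)); B=cv2.resize(B,(410,360))
cv2.imwrite("pics/fin.png",np.hstack([A,B[:,:410]]))
E
```

```text
t 47.62 pos [0.5134 0.1475 0.3975] yhead 43.51 zax [ 0.002  0.002 -1.   ] open 0.0278 gf 0.0 F [ 0.7  0.4 -0.4] j [-0.72  0.21  0.42  1.83 -0.1   1.12  0.49]
[446.49761624 227.47414818]
```

View pics/fin.png

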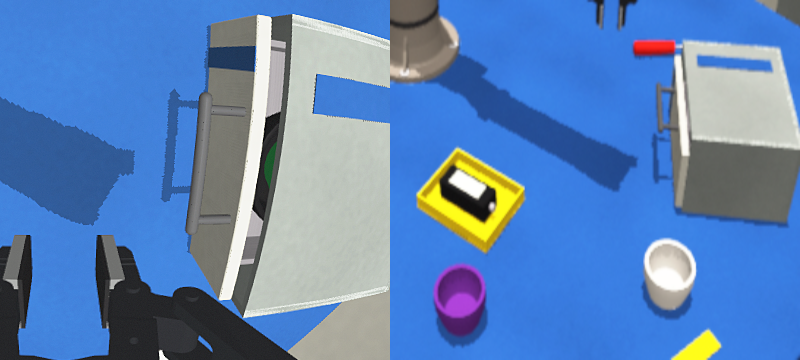

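The drawer is shut: 180 mm of handle travel, then a firm stop, and the bar is where a closed drawer puts it (crop px (200,165)). The adapter lies flat in the tray (crop px (467,192)). Handing in.

```bash
python3 -c "
from workcell import env
print(env.hand_in())"
```

```text
the job is handed in; nothing more can be done
None
```

The job is handed in: the adapter lies flat in the yellow tray, the black, green and red cups are nested upright in the drawer (no grey cup was in the scene), and the drawer is pushed gently shut; no verdict came back.

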